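# Move the coasters to the new rack in reverse order

## Robot

A 6-joint arm with a two-finger parallel gripper is mounted at the origin on the work surface. World frame = base frame: x ahead of the robot, y to its left, z up, the work surface at z = 0. Lengths are in m, angles in rad, forces in N, time in s.
With the tool pointing down it reaches from about 0.375 to 0.975 m from the base axis. Payload 3.8 kg.
Tool frame: the origin (TCP) lies on the centre line of the jaws, within the pads' length; the fingertips stand 25 mm ahead of it and the grasp point (between the pads) lies 6 mm ahead of it; z points along the fingers, y is the line along which they close (so a half turn about z gives the same grasp; the last joint's range is limited). The gripper opens to 85 mm and grips with 20 to 120 N. Pads are 22 mm wide; open, the fingers measure 114 mm over their backs; the gripper's body (76 mm by 85 mm) begins 54 mm behind the grasp point. The pads swing forward as they close: fully open they stand 13 mm farther back than shut.
Start: joints at [-1.161, 0.264, 1.604, -0, 1.274, -0.037], TCP at [0.292, -0.609, 0.256] pointing down, gripper open.
Joint ranges: [-2.63, 2.63], [-0.94, 2.18], [0.31, 2.57], [-1.31, 4.45], [0, 2.66], [-2.55, 2.55]. Speed limits (rad/s): [2.57, 2.57, 3.14, 3.14, 3.14, 3.14].

## Interface

Orientations are given as a rotation vector (axis times angle).
In Python, from workcell import bot gives the robot as it stands. The module is installed in compiled form; this text tells all that it offers.
- The arm moves only by the tool play_rows, never from a script. Its argument "commands" is a list that holds one entry, the list of rows, each a list of 7 numbers: the shift along the tool's x, y, z as a fraction of full scale, then the turn, a rotation vector about the tool's x, y, z as a fraction of full scale, then the closure, from -1 (fully open) to 1 (shut). A call has 1 to 8 rows; each row is the pose to reach, as a shift and turn from the pose commanded when the call began, along the tool's axes at that moment, turning the shorter way round; what a row does not reach only later rows make up. Full scale, the value 1, is 60 cm for a shift and 180 degrees for a turn. A row lasts 1/10 s, in which the tool goes at most 50 mm and 8.59 degrees, less where a joint would pass 70% of its speed; a pose out of reach is approached as far as the arm can. A call with a number of a shift or a turn outside -1 to 1 is refused whole. A call with a gripper value outside its range is refused whole. The fingers move at their own pace and stop on an object; "force" is the grip in N (left out, the last holds). Time passes only in rows, so rows that repeat a pose let the fingers close. It gives the time, the measured TCP pose, the force, the opening and the grip force at its end, in the units of the state.
- bot.read_state(): the state, without advancing time (a new reading comes with each control period).
- bot.read_camera(name): name is "side" or "top"; returns the picture (384x512x3 uint8, blue, green, red); there is no depth.
- bot.camera_params(name): a dict with "fov_y" (degrees; the focal length in pixels is half the picture's height over the tangent of half this angle, whatever the lens; pixels are square), "cx", "cy" (the principal point, pixels), "rvec" (rotation vector, rad) and "tvec" (3), from world to camera coordinates, as OpenCV has them. Camera axes: x right, y down, z forward; pixel columns grow to the right and rows downward; lengths in m; the calibration is good to about 2 mm. A picture is of the moment at which its call begins. camera_params takes no time and is no camera call.
- bot.finish_job(): hands the job in; it is judged then, once.
The state is a dict: "time": time; "q": joint angles; "joint_vel": joint speeds; "joint_torque": joint torques, N m; "tool_pos": TCP position; "tcp_rot": TCP orientation; "wrist_force": force on the tool from outside, world axes, zero at the start; "torque": the same for the moment, N m; "width": opening from 0.0 (shut) to 1.0 (fully open); "grip_force": force on a finger pad.
Only numpy, scipy, OpenCV 4.12 (cv2) and the standard library are available. Lean on these libraries where they do the work, as an engineer would, in place of code of your own. Each camera call takes 0.05 s, during which the arm holds its last target. There are 200 camera calls.

## Task

Move the four ceramic coasters from the old pale oak rack to the empty darker rack, in reverse order: the one now at the left end of the old rack goes into the right-end slot of the new one, and so on, until the one at the right end stands in the left-end slot (left and right as the robot sees them, its left being +y). Stand each on edge down in its own slot, about centred along the slot, and let none of them fall over.

Things in the scene. Friction and masses are not known exactly. Their poses are not given: they have to be found in the camera images.
- square_center (a point): centre (half-way up) of the white ceramic coaster (cork pad on one face) that is square: 96 mm wide along its x, 12 mm thick along its y, 96 mm high, about 0.22 kg. It stands on edge in a grooved block of the old rack, x along the groove, its thickness along the row, z up.
- hexagon_center (a point): centre (half-way up) of the white ceramic coaster (cork pad on one face) that is hexagonal, standing on one flat side: 111 mm wide along its x, 12 mm thick along its y, 96 mm high, about 0.22 kg. It stands on edge in a grooved block of the old rack, x along the groove, its thickness along the row, z up.
- octagon_center (a point): centre (half-way up) of the white ceramic coaster (cork pad on one face) that is octagonal, standing on one flat side: 102 mm wide along its x, 12 mm thick along its y, 102 mm high, about 0.22 kg. It stands on edge in a grooved block of the old rack, x along the groove, its thickness along the row, z up.
- arch_center (a point): centre (half-way up) of the white ceramic coaster (cork pad on one face) that is arch-shaped (straight sides and foot, half-round top): 80 mm wide along its x, 12 mm thick along its y, 100 mm high, about 0.22 kg. It stands on edge in a grooved block of the old rack, x along the groove, its thickness along the row, z up.
- block_square: fixed pale oak block, one of four side by side, 60 mm apart (order varies), on a 10 mm board forming the old rack; the square coaster starts in it. 70 mm (x, along its groove) by 60 mm (y, along the row) by 30 mm high; origin: centre of its underside, 10 mm above the shelf. Groove 20 mm wide (mouth 28), 24 mm deep. +y points to the robot's left within 20 degrees, z up.
- block_hexagon: fixed pale oak block, one of four side by side, 60 mm apart (order varies), on a 10 mm board forming the old rack; the hexagon coaster starts in it. 70 mm (x, along its groove) by 60 mm (y, along the row) by 30 mm high; origin: centre of its underside, 10 mm above the shelf. Groove 20 mm wide (mouth 28), 24 mm deep. +y points to the robot's left within 20 degrees, z up.
- block_octagon: fixed pale oak block, one of four side by side, 60 mm apart (order varies), on a 10 mm board forming the old rack; the octagon coaster starts in it. 70 mm (x, along its groove) by 60 mm (y, along the row) by 30 mm high; origin: centre of its underside, 10 mm above the shelf. Groove 20 mm wide (mouth 28), 24 mm deep. +y points to the robot's left within 20 degrees, z up.
- block_arch: fixed pale oak block, one of four side by side, 60 mm apart (order varies), on a 10 mm board forming the old rack; the arch coaster starts in it. 70 mm (x, along its groove) by 60 mm (y, along the row) by 30 mm high; origin: centre of its underside, 10 mm above the shelf. Groove 20 mm wide (mouth 28), 24 mm deep. +y points to the robot's left within 20 degrees, z up.
- rack_new: fixed darker empty rack, left or right of the old: board 86 mm (x) by 246 mm (y) with a grooved block on it, its top 40 mm above the origin (centre of its underside, on the shelf). Slots at y = -90, -30, 30, 90 mm, x = 0, run 70 mm along x, 20 mm wide (mouth chamfered to 28), floors 16 mm above the origin. +y points to the robot's left within 20 degrees, z up.
- rack_old: fixed board of the old rack, 86 mm (x) by 246 mm (y) by 10 mm, origin at the centre of its underside, on the shelf; the four pale blocks stand on it at y = -90, -30, 30, 90 mm, x = 0. +y points along the row to the robot's left within 20 degrees, z up.
Things that resemble listed ones, but are neither listed nor needed, are in the scene too. What is shaped like the part that bears square_center but blue is not meant.

How it is judged:
By the outcome, as a careful person would: the job done as asked, in the order asked, and still so for the second after the job is handed in, with the robot touching nothing.
It also fails if it takes over 120 s, if anything falls off the work surface, if the arm or the gripper's body presses on something with over 40 N, if the wrist force passes 120 N, or if a joint passes its speed limit or range.

## Working session

There is one attempt and no reset: what is moved stays moved. The work goes in short steps, Python scripts to look and compute and a tool call to move; the robot and the scene stay as the last step left them, time stands still between calls to the robot, and variables do not carry over. Pictures are saved under pics/ and viewed, at most 14 in all, crops included, and the job is handed in when it is done.

Besides the shell and the picture viewer there is one more tool, called after "Emit:" as name(argument=value, ...), one argument or row to a line, values as JSON. play_rows: Moves the arm, as the interface text tells. Its arguments: {"type":"object","properties":{"commands":{"type":"array"},"force":{"type":"number"}},"required":["commands"]}

```bash
mkdir -p pics
python3 - <<'E'
from workcell import bot
import cv2
for n in("side","top"):
    cv2.imwrite(f"pics/{n}0.png",bot.read_camera(n)); print(n,bot.camera_params(n))
s=bot.read_state();print(s)
E
```

```text
side {'fov_y': 56.408604096094216, 'cx': 260.55790649864224, 'cy': 188.44178389519283, 'rvec': array([ 2.28233179, -0.24725438,  0.1051426 ]), 'tvec': array([-0.58467153,  0.13819672,  0.68557726])}
top {'fov_y': 51.20289496482551, 'cx': 258.1634500139419, 'cy': 188.18102783058026, 'rvec': array([ 2.18027539, -2.14476538,  0.16727182]), 'tvec': array([-0.01645439,  0.62890197,  0.81176591])}
{'time': 0.1, 'q': array([-1.16088807e+00,  2.64700928e-01,  1.60524444e+00, -2.62267622e-05,
        1.27369916e+00, -3.69268126e-02]), 'joint_vel': array([-1.55272721e-04, -2.70475886e-04, -3.08430560e-03,  6.51766065e-04,
        1.01830384e-03, -9.12046465e-05]), 'joint_torque': array([ 1.49897010e-04, -5.16707826e+01, -3.68590164e+01, -9.49106948e-05,
        6.27945774e-03, -1.59957261e-05]), 'tool_pos': array([ 0.29140737, -0.60817867,  0.25506711]), 'tcp_rot': array([-3.06154693e+00, -6.95628342e-01,  6.35888258e-04]), 'wrist_force': array([-0.26638529, -0.18933933, -0.75206841]), 'torque': array([ 0.02812979, -0.01076561,  0.04881526]), 'grip_force': 0.0, 'width': 1.0037408329050357}
```

View pics/side0.png

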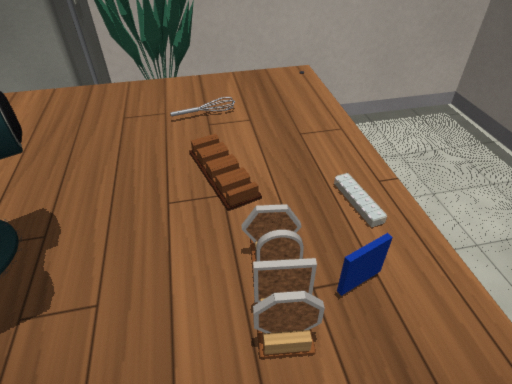

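View pics/top0.png

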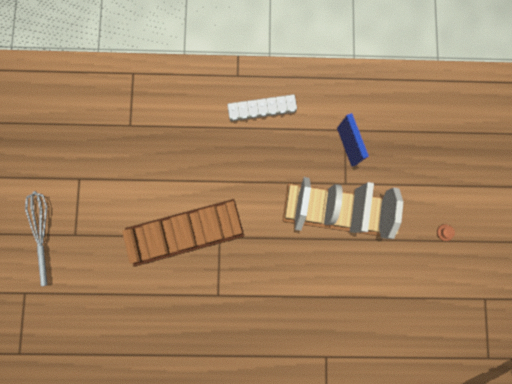

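The top view has +y to the left. The new rack is at about (185,232), left of the old rack at about (340,210). The white slab at (262,108), the blue square at (352,140) and the whisk are not needed. Next I'll enlarge both views to settle which coaster is the hexagon and which the octagon, and to find the rack corners.

```bash
cat > h.py <<'E'
import numpy as np,cv2
from workcell import bot
class Cam:
    def __init__(s,n):
        p=bot.camera_params(n);f=192/np.tan(np.radians(p["fov_y"]/2))
        s.K=np.array([[f,0,p["cx"]],[0,f,p["cy"]],[0,0,1]]);s.R=cv2.Rodrigues(p["rvec"])[0];s.t=p["tvec"];s.rv=p["rvec"]
        s.c=-s.R.T@s.t
    def plane(s,px,z):
        px=np.atleast_2d(np.asarray(px,float));d=np.c_[px,np.ones(len(px))]@np.linalg.inv(s.K).T@s.R
        return s.c+d*((z-s.c[2])/d[:,2])[:,None]
    def proj(s,P): return cv2.projectPoints(np.atleast_2d(np.asarray(P,float)),s.rv,s.t,s.K,None)[0][:,0]
    def P(s): return s.K@np.c_[s.R,s.t]
def tri(p1,p2):
    X=cv2.triangulatePoints(Cam("top").P(),Cam("side").P(),np.array(p1,float).reshape(2,1),np.array(p2,float).reshape(2,1));return (X[:3]/X[3])[:,0]
E
python3 - <<'E'
from h import *
t=cv2.imread("pics/top0.png");s=cv2.imread("pics/side0.png")
for n in("top","side"):print(n,Cam(n).c)
a=cv2.resize(t[165:275,110:425],(800,279),interpolation=cv2.INTER_CUBIC)
b=cv2.resize(s[125:365,180:350],(220,310),interpolation=cv2.INTER_CUBIC)
b=cv2.resize(s[195:365,235:340],(198,320),interpolation=cv2.INTER_CUBIC)
c=cv2.resize(s[125:215,180:275],(338,320),interpolation=cv2.INTER_CUBIC)
o=np.zeros((600,800,3),np.uint8);o[:279]=a;o[280:,:198]=b;o[280:,220:558]=c
cv2.imwrite("pics/crop1.png",o)
E
```

```text
top [0.515842   0.01131923 0.88799281]
side [ 0.48426661 -0.53775303  0.55431294]
```

View pics/crop1.png

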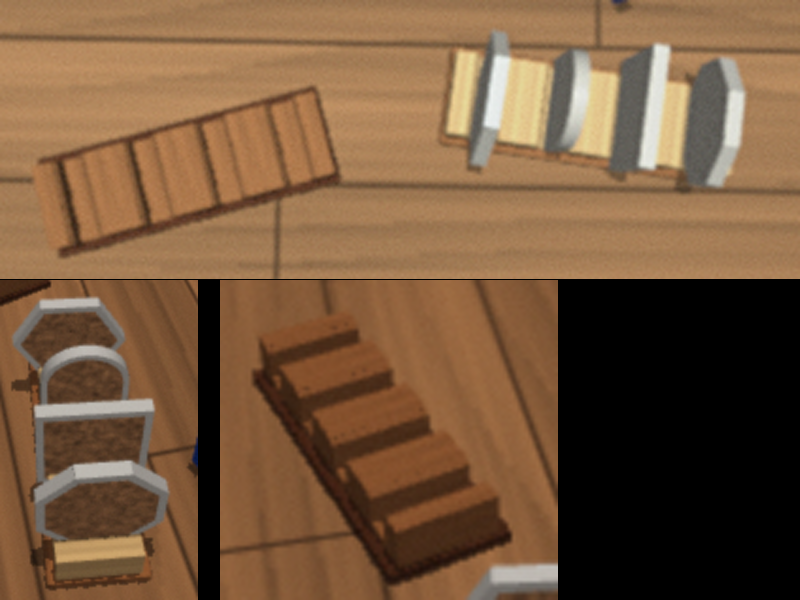

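Left to right (+y first), the old rack holds the hexagon at top (304,204), the arch (336,204), the square (362,208) and the octagon (391,212). The side crop confirms this: the far one comes to points at mid-height, so it's the hexagon, and the near one has vertical sides, so it's the octagon. The cork faces point to -y. The blue slab at (352,140) is the excluded decoy.

Run:
```python
from h import *
T=Cam("top");S=Cam("side");np.set_printoptions(precision=4,suppress=True)
ct=lambda x,y:(110+x/2.54,165+y/2.536)
cs=lambda x,y:(180+x/3.558-220/3.558,125+(y-280)/3.556)
cb=lambda x,y:(235+x/1.886,195+(y-280)/1.882)
print("new top cam z.04: L-end top/bot", T.plane([ct(36,160),ct(60,247)],.04)[:,:2].tolist())
print("new board z.01 BL BR TR",T.plane([ct(62,255),ct(339,180),ct(316,87)],.01)[:,:2].tolist())
print("new side z.04 near edge, far edge",S.plane([cs(388,515),cs(498,487),cs(262,340),cs(350,315)],.04)[:,:2].tolist())
print("new board side z.01 near L,R, far L",S.plane([cs(392,580),cs(510,537),cs(255,375)],.01)[:,:2].tolist())
print("old top L end", T.plane([ct(455,50),ct(447,135)],.04)[:,:2].tolist())
print("old board top BL", T.plane([ct(441,142)],.01)[:,:2].tolist())
print("old side near edge", S.plane([cb(53,578),cb(143,572),cb(58,545),cb(145,538)],.04)[:,:2].tolist())
# coaster tops: hexagon, arch, square, octagon top edge points seen in top cam
print("sq top z.122",T.plane([ct(650,168),ct(662,45)],.122)[:,:2].tolist())
print("sq side top front edge",S.plane([cb(35,418),cb(152,410),cb(38,405),cb(153,400)],.122)[:,:2].tolist())
print("oct side top front",S.plane([cb(73,476),cb(132,471),cb(76,465),cb(130,461)],.128)[:,:2].tolist())
print("hex side top front",S.plane([cb(38,308),cb(98,306),cb(41,300),cb(97,299)],.122)[:,:2].tolist())
print("arch side top",S.plane([cb(84,355),cb(84,347)],.126)[:,:2].tolist())
```

```text
new top cam z.04: L-end top/bot [[0.5401085211238703, 0.27288293920847884], [0.4697762840125306, 0.24931069346819282]]
new board z.01 BL BR TR [[0.4615252049841681, 0.25568509258300726], [0.5279418901602374, 0.02361867240193972], [0.6077409857458258, 0.045109813047613675]]
new side z.04 near edge, far edge [[0.5336154641011697, 0.03997258132693948], [0.60407046066756, 0.05101016073492348], [0.47242451363858534, 0.2465175911933487], [0.5380643146717082, 0.2652611229581342]]
new board side z.01 near L,R, far L [[0.5303579490675364, 0.014465259333427127], [0.6084082432379263, 0.03641593537006904], [0.4634806235396316, 0.2474994052019852]]
old top L end [[0.6380279810217736, -0.0723939807164576], [0.5662091432518431, -0.06604645461344912]]
old board top BL [[0.5618676291606484, -0.06363518925608776]]
old side near edge [[0.5336935457868303, -0.31565719734691566], [0.6015882969725264, -0.3258865371027738], [0.5431311272944259, -0.29132618027046675], [0.6116169749231714, -0.3004993684416835]]
sq top z.122 [[0.5389542178494436, -0.21188262998969717], [0.6329666448322675, -0.22308838460325625]]
sq side top front edge [[0.5389634157628884, -0.22798160378018173], [0.6296173234181623, -0.24025052768744548], [0.5437120197056077, -0.21637017595249947], [0.633527317667182, -0.23121187489000844]]
oct side top front [[0.554629407486279, -0.2866570095164161], [0.596529832291167, -0.29179426145927767], [0.5588409778521721, -0.27853108687024075], [0.5975861827945734, -0.2837069571328009]]
hex side top front [[0.5654671365433497, -0.11033598635139469], [0.6192329846701286, -0.11962910703788537], [0.5702514601647142, -0.10072231450234931], [0.6207725353156034, -0.11059034773222631]]
arch side top [[0.5910538896606209, -0.17723872949812403], [0.5932965689047444, -0.1685798477378901]]
```

Run:
```python
from h import *
t=cv2.imread("pics/top0.png");s=cv2.imread("pics/side0.png")
a=cv2.resize(t[172:247,275:415],None,fx=5,fy=5,interpolation=cv2.INTER_CUBIC)
cv2.imwrite("pics/crop2.png",a)
b=cv2.resize(s[200:360,238:332],None,fx=3.7,fy=3.7,interpolation=cv2.INTER_CUBIC)
cv2.imwrite("pics/crop3.png",b)
```

```text
(no output)
```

View pics/crop2.png

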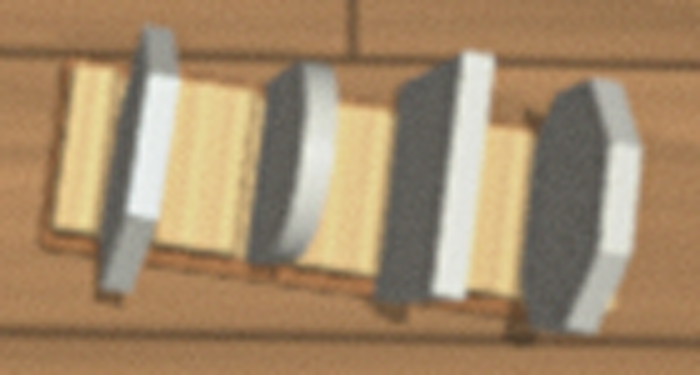

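View pics/crop3.png

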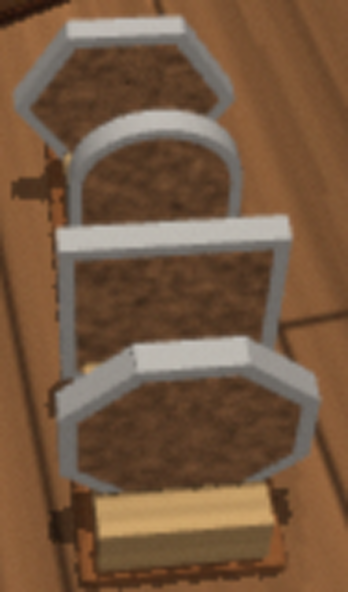

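Run:
```python
from h import *
np.set_printoptions(precision=4,suppress=True)
ct=lambda p:((p[0]+.5)/5-.5+275,(p[1]+.5)/5-.5+172)
cs=lambda p:((p[0]+.5)/3.7-.5+238,(p[1]+.5)/3.7-.5+200)
T=Cam("top");S=Cam("side")
D=dict(hex=((154,145),(126,28),.112),arch=((318,160),(160,120),.116),sq=((464,175),(174,234),.112),oct=((622,197),(192,354),.118))
P=[]
for k,(a,b,z) in D.items():
    p=tri(ct(a),cs(b)); print(k,p,"plane z=%.3f"%z,T.plane([ct(a)],z)[0,:2],S.plane([cs(b)],z)[0,:2]);P.append(p)
P=np.array(P);d=P[0]-P[3];print("yaw",np.degrees(np.arctan2(-d[0],d[1])),np.linalg.norm(d)/3)
print("old L end",T.plane([ct((70,62)),ct((52,232))],.04)[:,:2].tolist())
print("old R end top-right block edges",S.plane([cs((98,535)),cs((275,522))],.04)[:,:2].tolist())
for z in(.112,.122):
  for n,C,f,q in(("T",T,ct,[(466,53),(494,53),(465,298),(433,296)]),("S",S,cs,[(58,231),(290,214),(290,238),(57,253)])):
    print(z,n,C.plane([f(x) for x in q],z)[:,:2].tolist())
```

```text
hex [ 0.5975 -0.0976  0.1094] plane z=0.112 [ 0.5969 -0.0972] [ 0.5972 -0.1002]
arch [ 0.5945 -0.1615  0.1138] plane z=0.116 [ 0.5917 -0.1606] [ 0.5972 -0.1635]
sq [ 0.588  -0.2195  0.1097] plane z=0.112 [ 0.5872 -0.2187] [ 0.5881 -0.2212]
oct [ 0.5792 -0.2789  0.1167] plane z=0.118 [ 0.5792 -0.2785] [ 0.5789 -0.2797]
yaw -5.739387627352161 0.060788888856328195
old L end [[0.6395567528215813, -0.07124095376944459], [0.5666690837702143, -0.063955699262558]]
old R end top-right block edges [[0.53800216446822, -0.303126834321941], [0.6075651162302784, -0.3130511925942383]]
0.112 T [[0.6354782394201058, -0.22056015339747354], [0.6356813285818079, -0.23166878411018849], [0.539396014449042, -0.2181036184114923], [0.539973930696493, -0.2056380769023356]]
0.112 S [[0.5421256480579948, -0.20951868710260318], [0.6376096428904273, -0.22176041907431682], [0.6336653158012585, -0.23330202380659693], [0.5395861820776593, -0.22009781207269363]]
0.122 T [[0.6339365209995143, -0.2175719893656443], [0.6341369930085824, -0.22853746629366317], [0.539092480508819, -0.21514711105181075], [0.5396629493129081, -0.2028422094533209]]
0.122 S [[0.5408175461778372, -0.21693954957389733], [0.6341427980247879, -0.22890451523445632], [0.6302876459691013, -0.24018518243159515], [0.5383354935302967, -0.22727949716288015]]
```

```bash
cat >> h.py <<'E'
from scipy.spatial.transform import Rotation as Ro
def Rt(yaw):
    c,s=np.cos(np.radians(yaw)),np.sin(np.radians(yaw));return np.array([[c,s,0],[s,-c,0],[0,0,-1.]])
def go(*targets):
    st=bot.read_state();p=st["tool_pos"];R=Ro.from_rotvec(st["tcp_rot"]).as_matrix()
    for x,y,z,yaw in targets:
        d=R.T@(np.array([x,y,z])-p);r=Ro.from_matrix(R.T@Rt(yaw)).as_rotvec()
        print((x,y,z,yaw),np.round(np.r_[d/.6,r/np.pi],4).tolist(),"rows %.1f"%max(np.linalg.norm(d)/.05,np.degrees(np.linalg.norm(r))/8.59))
OLD=dict(hex=(.597,-.0985),arch=(.5935,-.162),sq=(.587,-.2195),oct=(.579,-.279))
NC=np.array([.536,.1505]);NY=16.
def slot(y): a=np.radians(NY);return NC+y*np.array([-np.sin(a),np.cos(a)])
E
python3 - <<'E'
from h import *
go((.597,-.0985,.23,-7))
T=Cam("top");S=Cam("side")
a=np.radians(NY);X=np.array([np.cos(a),np.sin(a)]);
pts=[np.r_[slot(y)+x*X,.04] for y in(-120,-104,-76,-44,-16,16,44,76,104,120) for x in(-35,35) for y,x in[(y/1000,x/1000)]]
o=np.zeros((600,800,3),np.uint8)
for n,C,(r0,r1,c0,c1),f,(u,v) in(("top",T,(192,272,115,250),5,(0,0)),("side",S,(127,213,182,268),4.0,(400,0))):
    im=cv2.imread(f"pics/{n}0.png")[r0:r1,c0:c1];im=cv2.resize(im,None,fx=f,fy=f,interpolation=cv2.INTER_CUBIC)
    q=((C.proj(pts)-[c0,r0]+.5)*f).astype(int)
    for i in range(0,len(q),2): cv2.line(im,tuple(map(int,q[i])),tuple(map(int,q[i+1])),(0,255,0),1)
    cv2.imwrite(f"pics/ov_{n}.png",im)
a=cv2.imread("pics/ov_top.png");b=cv2.imread("pics/ov_side.png")
o=np.zeros((400+0,675,3),np.uint8);o[:400]=a
w=np.zeros((600,800,3),np.uint8);w[:250,:422]=cv2.resize(a,(422,250));w[250:594,440:784]=b
w2=np.vstack([a[:, :675],np.zeros((0,675,3),np.uint8)])
cv2.imwrite("pics/ov.png",w)
E
```

```text
(0.597, -0.0985, 0.23, -7) [0.8264, -0.5459, 0.0429, -0.0006, 0.0002, 0.1811] rows 11.9
```

View pics/ov_top.png

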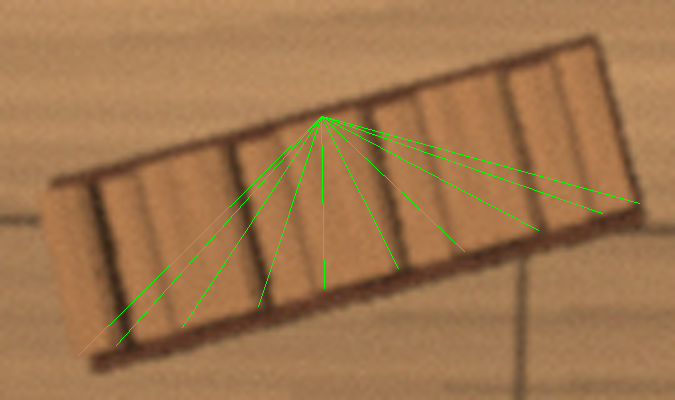

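View pics/ov_side.png

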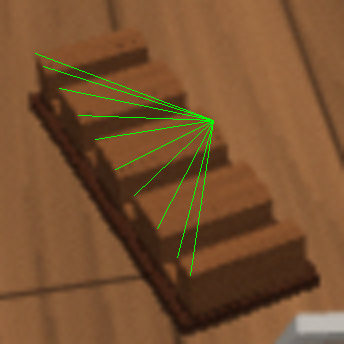

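The bug in my overlay ruined the far ends of the lines. The near ends still match in both views: the top-view mouth edges at (116,347) and (539,230), and the side-view ridge corner at (190,276). So the new rack's pose is good to about 2 mm. Time to move.

Emit:
play_rows(
  commands=[
    [[0.8264,-0.5459,0.0429,-0.0006,0.0002,0.1811,0],[0.8264,-0.5459,0.0429,-0.0006,0.0002,0.1811,0],[0.8264,-0.5459,0.0429,-0.0006,0.0002,0.1811,0],[0.8264,-0.5459,0.0429,-0.0006,0.0002,0.1811,0],[0.8264,-0.5459,0.0429,-0.0006,0.0002,0.1811,0],[0.8264,-0.5459,0.0429,-0.0006,0.0002,0.1811,0],[0.8264,-0.5459,0.0429,-0.0006,0.0002,0.1811,0],[0.8264,-0.5459,0.0429,-0.0006,0.0002,0.1811,0]],
  ],
  force=35,
)

```text
time: 0.9
tool_pos: [0.4972, -0.2646, 0.2386]
tcp_rot: [3.134, -0.192, 0.001]
wrist_force: [1.3, 0.0, -0.5]
width: 0.504
grip_force: 0.0
```

```bash
python3 -c "
from h import *
go((.597,-.0985,.23,-7));s=bot.read_state();print(s['tool_pos'],s['width'],s['time'])"
```

```text
(0.597, -0.0985, 0.23, -7) [0.1312, -0.2951, 0.014, 0.0005, -0.0002, -0.0001] rows 3.9
[ 0.4972263  -0.2646439   0.23858145] 0.5042963107444384 0.9
```

Emit:
play_rows(
  commands=[
    [[0.1312,-0.2951,0.014,0,0,0,0],[0.1312,-0.2951,0.014,0,0,0,0],[0.1312,-0.2951,0.014,0,0,0,0],[0.1312,-0.2951,0.014,0,0,0,0],[0.1312,-0.2951,0.014,0,0,0,0],[0.1312,-0.2951,0.014,0,0,0,0],[0.1312,-0.2951,0.014,0,0,0,0]],
  ],
)

```text
time: 1.6
tool_pos: [0.5959, -0.1011, 0.23]
tcp_rot: [3.134, -0.192, -0.0]
wrist_force: [0.1, -0.7, -0.3]
width: 0.499
grip_force: 0.0
```

```bash
python3 -c "
from h import *
go((.597,-.0985,.092,-7),(*OLD['hex'],.228,-7));s=bot.read_state();print(s['tool_pos'],s['width'],s['time'])
cv2.imwrite('pics/s1.png',bot.read_camera('side')[120:,100:400])"
```

```text
(0.597, -0.0985, 0.092, -7) [0.0013, -0.0051, 0.2299, 0.0007, -0.0, -0.0001] rows 2.8
(0.597, -0.0985, 0.228, -7) [0.0013, -0.0046, 0.0033, 0.0007, -0.0, -0.0001] rows 0.1
[ 0.59589396 -0.10114601  0.22996392] 0.49944639281038705 1.6
```

View pics/s1.png

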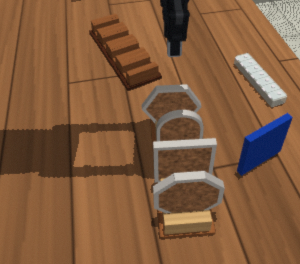

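The gripper hangs at about (176,50) in the crop, above and in line with the hexagon at (172,103). Descending and gripping.

Emit:
play_rows(
  commands=[
    [[0.0013,-0.0048,0.06,0,0,0,0],[0.0013,-0.0048,0.12,0,0,0,0],[0.0013,-0.005,0.18,0,0,0,0],[0.0013,-0.0051,0.21,0,0,0,0],[0.0013,-0.0051,0.23,0,0,0,0],[0.0013,-0.0051,0.23,0,0,0,0.4],[0.0013,-0.0051,0.23,0,0,0,0.6],[0.0013,-0.0051,0.23,0,0,0,0.9]],
  ],
)

```text
time: 2.45
tool_pos: [0.599, -0.0984, 0.0942]
tcp_rot: [3.134, -0.193, 0.006]
wrist_force: [-0.4, 0.1, -1.7]
width: 0.135
grip_force: 37.8
```

Emit:
play_rows(
  commands=[
    [[0,0,0,0,0,0,1],[0,0,0,0,0,0,1],[0,0,0,0,0,0,1],[0,0,-0.01,0,0,0,1],[0,0,-0.05,0,0,0,1]],
  ],
)

```text
time: 2.95
tool_pos: [0.5946, -0.0969, 0.1193]
tcp_rot: [3.136, -0.192, -0.011]
wrist_force: [-1.1, 0.5, -2.0]
width: 0.132
grip_force: 37.7
```

```bash
python3 -c "
from h import *
s=bot.read_state();print(s['tool_pos'],s['width'],s['grip_force'],s['time'])
p=s['tool_pos'];a=slot(-.09);go((p[0],p[1],.235,-7),(*a,.235,16))"
```

```text
[ 0.59463544 -0.09686994  0.11925639] 0.13234418410148754 37.70902991294861 2.95
(np.float64(0.594635440004315), np.float64(-0.09686993529378732), 0.235, -7) [-0.0013, 0.0001, -0.1929, 0.0002, 0.0021, 0.0] rows 2.3
(np.float64(0.56080736202353), np.float64(0.0639864473655513), 0.235, 16) [-0.0899, -0.2591, -0.1925, -0.0002, 0.0021, -0.1278] rows 4.0
```

Emit:
play_rows(
  commands=[
    [[0,0,-0.06,0,0,0,1],[0,0,-0.13,0,0,0,1],[0,0,-0.19,0,0,0,1],[-0.03,-0.086,-0.19,0,0,-0.04,1],[-0.06,-0.172,-0.19,0,0,-0.08,1],[-0.0899,-0.2591,-0.19,0,0,-0.1278,1],[-0.0899,-0.2591,-0.19,0,0,-0.1278,1],[-0.0899,-0.2591,-0.19,0,0,-0.1278,1]],
  ],
)

```text
time: 3.75
tool_pos: [0.5619, 0.0657, 0.2357]
tcp_rot: [3.109, 0.442, -0.001]
wrist_force: [0.3, -1.0, -1.6]
width: 0.135
grip_force: 37.8
```

Emit:
play_rows(
  commands=[
    [[0,0,0,0,0,0,1],[0,0,0,0,0,0,1],[0,0,0,0,0,0,1],[0,0,0,0,0,0,1]],
  ],
)

```text
time: 4.15
tool_pos: [0.5633, 0.0622, 0.236]
tcp_rot: [3.109, 0.434, 0.001]
wrist_force: [0.3, -0.6, -2.1]
width: 0.139
grip_force: 37.8
```

```bash
python3 -c "
from h import *
s=bot.read_state();print(s['tool_pos'],s['width'],s['grip_force'],s['time'],slot(-.09))
a=slot(-.09);go((*a,.235,16),(*a,.093,16))
cv2.imwrite('pics/t2.png',cv2.resize(bot.read_camera('top')[150:290,100:420],None,fx=2.5,fy=2.5))"
```

```text
[0.56333635 0.06218861 0.23597559] 0.13863364952205726 37.77416467666626 4.15 [0.56080736 0.06398645]
(np.float64(0.56080736202353), np.float64(0.0639864473655513), 0.235, 16) [-0.0032, -0.004, 0.0016, 0.0006, -0.0001, -0.0006] rows 0.1
(np.float64(0.56080736202353), np.float64(0.0639864473655513), 0.093, 16) [-0.0033, -0.0045, 0.2383, 0.0006, -0.0001, -0.0006] rows 2.9
```

View pics/t2.png

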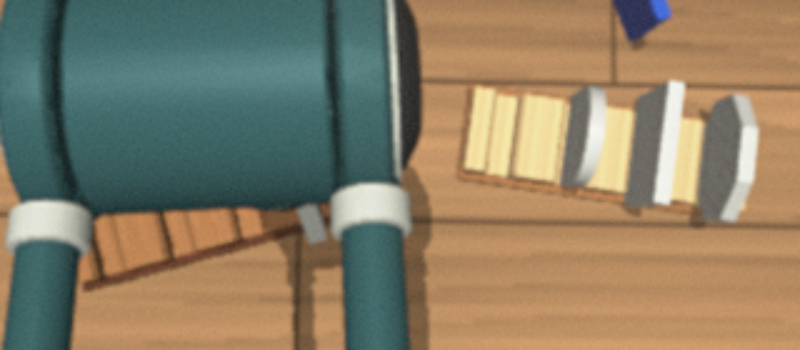

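The hexagon is held with its grey edge visible at (312,222), over the right-end slot. Lowering.

Emit:
play_rows(
  commands=[
    [[-0.0032,-0.004,0.06,0,0,0,1],[-0.0032,-0.004,0.12,0,0,0,1],[-0.0033,-0.0042,0.16,0,0,0,1],[-0.0033,-0.0044,0.18,0,0,0,1],[-0.0033,-0.0044,0.18,0,0,0,1],[-0.0033,-0.0044,0.18,0,0,0,1],[-0.0033,-0.0044,0.18,0,0,0,1],[-0.0033,-0.0044,0.18,0,0,0,1]],
  ],
)

```text
time: 5.0
tool_pos: [0.5619, 0.0652, 0.13]
tcp_rot: [3.109, 0.437, 0.006]
wrist_force: [-0.6, 0.2, -2.7]
width: 0.132
grip_force: 37.7
```

```bash
python3 -c "
from h import *
s=bot.read_state();print(s['tool_pos'],s['wrist_force'],s['time'],slot(-.09))
a=slot(-.09);go((*a,.093,16))
cv2.imwrite('pics/s3.png',cv2.resize(bot.read_camera('side')[90:250,150:340],None,fx=3.6,fy=3.6,interpolation=cv2.INTER_CUBIC))"
```

```text
[0.56193605 0.06517344 0.12995681] [-0.57902425  0.20965305 -2.65875288] 5.0 [0.56080736 0.06398645]
(np.float64(0.56080736202353), np.float64(0.0639864473655513), 0.093, 16) [-0.0026, 0.0012, 0.0616, 0.0008, -0.0012, -0.0] rows 0.7
```

View pics/s3.png

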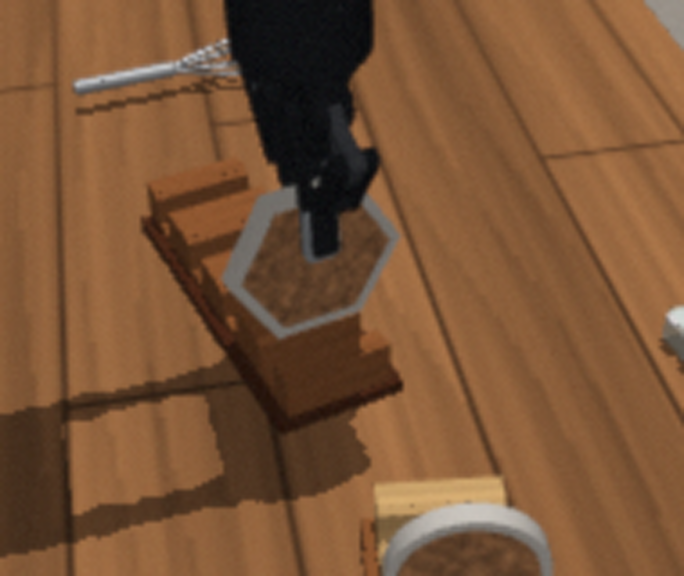

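```bash
cat >> h.py <<'E'
def state(n=8):
    L=[]
    for _ in range(n): bot.read_camera("top");L.append(bot.read_state())
    s=dict(L[-1]);s["tool_pos"]=np.mean([l["tool_pos"] for l in L],0);s["wrist_force"]=np.mean([l["wrist_force"] for l in L],0)
    s["tcp_rot"]=Ro.from_rotvec([l["tcp_rot"] for l in L]).mean().as_rotvec();s["sd"]=np.std([l["tool_pos"] for l in L],0)
    return s
E
sed -i 's/st=bot.read_state();p=/st=state();print(st["tool_pos"].round(4),"sd",st["sd"].round(4),"F",st["wrist_force"].round(1),"grip",round(st["width"]*85,1),round(st["grip_force"]),"t",round(st["time"],1));p=/' h.py
python3 - <<'E'
from h import *
a=slot(-.09);go((*a,.093,16))
S=Cam("side");X=np.array([np.cos(.279),np.sin(.279)]);Y=np.array([-X[1],X[0]])
for z in(.048,.053,.058):
    print(z,[((S.proj([np.r_[a+k*.0277*X-.006*Y,z]])[0]-[150,90]+.5)*3.6).round().tolist() for k in(-1,1)])
E
```

```text
[0.5608 0.0652 0.1286] sd [0.0003 0.     0.0004] F [ 0.1  0.2 -1.6] grip 11.5 38 t 5.5
(np.float64(0.56080736202353), np.float64(0.0639864473655513), 0.093, 16) [-0.0007, 0.0018, 0.0594, 0.0007, -0.0004, 0.0] rows 0.7
0.048 [[280.0, 344.0], [362.0, 316.0]]
0.053 [[279.0, 337.0], [362.0, 309.0]]
0.058 [[279.0, 331.0], [362.0, 303.0]]
```

The held hexagon's bottom edge, at (280,335)–(360,310), matches the projection within 2 px. Inserting it now.

Emit:
play_rows(
  commands=[
    [[0,0.001,0.02,0,0,0,1],[-0.0005,0.0018,0.035,0,0,0,1],[-0.0005,0.0018,0.05,0,0,0,1],[-0.0005,0.0018,0.057,0,0,0,1],[-0.0005,0.0018,0.06,0,0,0,1],[-0.0005,0.0018,0.06,0,0,0,1],[-0.0005,0.0018,0.06,0,0,0,1],[-0.0005,0.0018,0.06,0,0,0,1]],
  ],
)

```text
time: 6.25
tool_pos: [0.5597, 0.0638, 0.094]
tcp_rot: [3.109, 0.437, -0.003]
wrist_force: [-9.6, -1.4, 17.7]
width: 0.134
grip_force: 40.6
```

```bash
python3 -c "
from h import *
go((*slot(-.09),.092,16))"
```

```text
[0.5597 0.0638 0.0941] sd [0. 0. 0.] F [-9.1 -1.1 17. ] grip 11.7 41 t 6.7
(np.float64(0.56080736202353), np.float64(0.0639864473655513), 0.092, 16) [0.0019, 0.0002, 0.0034, 0.0005, 0.0008, 0.0001] rows 0.0
```

It touched at TCP z 0.094 with 17 N, which is the slot floor. I'll ease up about 1.5 mm to take the load off, then open slowly.

Emit:
play_rows(
  commands=[
    [[0,0,-0.0025,0,0,0,1],[0,0,-0.0025,0,0,0,1],[0,0,-0.0025,0,0,0,0.6],[0,0,-0.0025,0,0,0,0.4],[0,0,-0.0025,0,0,0,0.2],[0,0,-0.0025,0,0,0,0],[0,0,-0.0025,0,0,0,0],[0,0,-0.0025,0,0,0,0]],
  ],
)

```text
time: 7.45
tool_pos: [0.5606, 0.0639, 0.0935]
tcp_rot: [3.109, 0.437, 0.001]
wrist_force: [-0.6, 0.5, 0.3]
width: 0.503
grip_force: 0.0
```

Emit:
play_rows(
  commands=[
    [[0,0,-0.04,0,0,0,0],[0,0,-0.1,0,0,0,0],[0,0,-0.17,0,0,0,0],[0,0,-0.235,0,0,0,0],[0,0,-0.235,0,0,0,0]],
  ],
)

```text
time: 7.95
tool_pos: [0.5646, 0.0645, 0.2422]
tcp_rot: [3.108, 0.437, 0.021]
wrist_force: [0.7, 0.5, 0.3]
width: 0.5
grip_force: 0.0
```

```bash
python3 -c "
from h import *
go((*OLD['arch'],.235,-7),(*OLD['arch'],.1,-7),(*OLD['arch'],.094,-7))
cv2.imwrite('pics/s4.png',cv2.resize(bot.read_camera('side')[90:250,150:340],None,fx=3.6,fy=3.6,interpolation=cv2.INTER_CUBIC))"
```

```text
[0.5602 0.0642 0.2341] sd [0.0013 0.0001 0.0022] F [-0.2 -0.1 -0.3] grip 42.8 0 t 8.3
(0.5935, -0.162, 0.235, -7) [-0.0505, 0.3776, -0.0007, 0.0006, -0.0001, 0.1278] rows 4.6
(0.5935, -0.162, 0.1, -7) [-0.0505, 0.3772, 0.2243, 0.0006, -0.0001, 0.1278] rows 5.3
(0.5935, -0.162, 0.094, -7) [-0.0505, 0.3772, 0.2343, 0.0006, -0.0001, 0.1278] rows 5.4
```

View pics/s4.png

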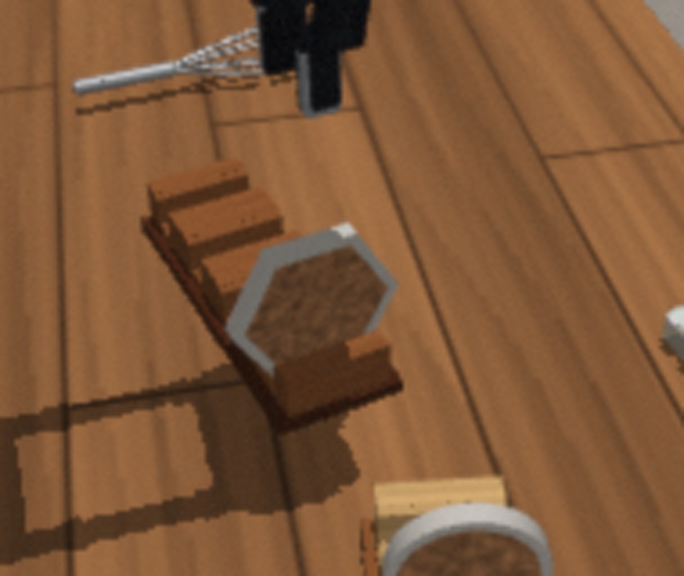

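The hexagon stands in the right-end slot at (310,290), upright and centred. Next is the arch.

Emit:
play_rows(
  commands=[
    [[-0.0101,0.0755,0,0,0,0.0255,0],[-0.0202,0.151,0,0,0,0.051,0],[-0.0303,0.2265,0,0,0,0.0765,0],[-0.0404,0.302,0,0,0,0.102,0],[-0.0505,0.3776,0,0,0,0.1278,0],[-0.0505,0.3776,0,0,0,0.1278,0],[-0.0505,0.3776,0,0,0,0.1278,0],[-0.0505,0.3776,0,0,0,0.1278,0]],
  ],
)

```text
time: 9.2
tool_pos: [0.5934, -0.1611, 0.2343]
tcp_rot: [3.135, -0.191, -0.001]
wrist_force: [-0.3, 0.3, -0.1]
width: 0.502
grip_force: 0.0
```

Emit:
play_rows(
  commands=[
    [[0,0,0.06,0,0,0,0],[0,0,0.12,0,0,0,0],[0,0,0.18,0,0,0,0],[0,0,0.22,0,0,0,0],[0,0,0.235,0,0,0,0],[0,0,0.235,0,0,0,0],[0,0,0.235,0,0,0,0],[0,0,0.235,0,0,0,0]],
  ],
)

```text
time: 10.0
tool_pos: [0.5956, -0.1623, 0.0963]
tcp_rot: [3.133, -0.191, 0.007]
wrist_force: [0.2, -0.4, 0.8]
width: 0.503
grip_force: 0.0
```

```bash
python3 -c "
from h import *
go((*OLD['arch'],.094,-7))"
```

```text
[ 0.5947 -0.1624  0.0952] sd [0.0005 0.0001 0.0007] F [-0.1 -0.1  0.1] grip 42.2 0 t 10.4
(0.5935, -0.162, 0.094, -7) [-0.002, -0.0005, 0.002, 0.0006, -0.001, 0.0] rows 0.0
```

Emit:
play_rows(
  commands=[
    [[0,0,0,0,0,0,0.4],[0,0,0,0,0,0,0.7],[0,0,0,0,0,0,1],[0,0,0,0,0,0,1],[0,0,0,0,0,0,1],[0,0,-0.02,0,0,0,1],[0,0,-0.06,0,0,0,1],[0,0,-0.12,0,0,0,1]],
  ],
)

```text
time: 11.2
tool_pos: [0.5914, -0.1613, 0.164]
tcp_rot: [3.136, -0.192, -0.009]
wrist_force: [1.2, -1.1, -1.9]
width: 0.136
grip_force: 35.3
```

Emit:
play_rows(
  commands=[
    [[0,0,-0.06,0,0,0,1],[0,0,-0.115,0,0,0,1],[0,0,-0.115,0,0,0,1],[0,0,-0.115,0,0,0,1]],
  ],
)

```text
time: 11.6
tool_pos: [0.5941, -0.162, 0.2361]
tcp_rot: [3.134, -0.192, 0.004]
wrist_force: [-0.1, 0.5, -3.4]
width: 0.134
grip_force: 35.5
```

```bash
python3 -c "
from h import *
a=slot(-.03);go((*a,.235,16))"
```

```text
[ 0.5927 -0.1616  0.233 ] sd [0.0003 0.0001 0.0006] F [-0.5 -0.  -2.4] grip 11.6 36 t 12.0
(np.float64(0.54426912067451), np.float64(0.12166214912185043), 0.235, 16) [-0.1377, -0.4588, -0.0034, 0.0002, 0.0008, -0.1278] rows 5.7
```

Emit:
play_rows(
  commands=[
    [[-0.02,-0.0765,0,0,0,-0.021,1],[-0.045,-0.153,0,0,0,-0.042,1],[-0.068,-0.229,0,0,0,-0.064,1],[-0.091,-0.306,0,0,0,-0.085,1],[-0.114,-0.382,0,0,0,-0.106,1],[-0.1377,-0.4588,0,0,0,-0.1278,1],[-0.1377,-0.4588,0,0,0,-0.1278,1],[-0.1377,-0.4588,0,0,0,-0.1278,1]],
  ],
)

```text
time: 12.8
tool_pos: [0.545, 0.1225, 0.2342]
tcp_rot: [3.108, 0.441, 0.0]
wrist_force: [0.6, -1.1, -2.9]
width: 0.133
grip_force: 36.1
```

Emit:
play_rows(
  commands=[
    [[0,0,0.05,0,0,0,1],[0,0,0.11,0,0,0,1],[0,0,0.15,0,0,0,1],[0,0,0.17,0,0,0,1],[0,0,0.17,0,0,0,1],[0,0,0.17,0,0,0,1],[0,0,0.17,0,0,0,1]],
  ],
)

```text
time: 13.5
tool_pos: [0.5471, 0.121, 0.1345]
tcp_rot: [3.109, 0.436, 0.007]
wrist_force: [-0.3, 0.2, -2.6]
width: 0.132
grip_force: 36.0
```

```bash
python3 -c "
from h import *
go((*slot(-.03),.095,16))
cv2.imwrite('pics/s5.png',cv2.resize(bot.read_camera('side')[90:250,150:340],None,fx=3.6,fy=3.6,interpolation=cv2.INTER_CUBIC))"
```

```text
[0.5462 0.1213 0.1336] sd [0.0005 0.     0.0006] F [-0.2  0.4 -2.7] grip 11.4 36 t 13.9
(np.float64(0.54426912067451), np.float64(0.12166214912185043), 0.095, 16) [-0.0031, -0.0016, 0.0644, 0.0007, -0.0008, 0.0] rows 0.8
```

View pics/s5.png

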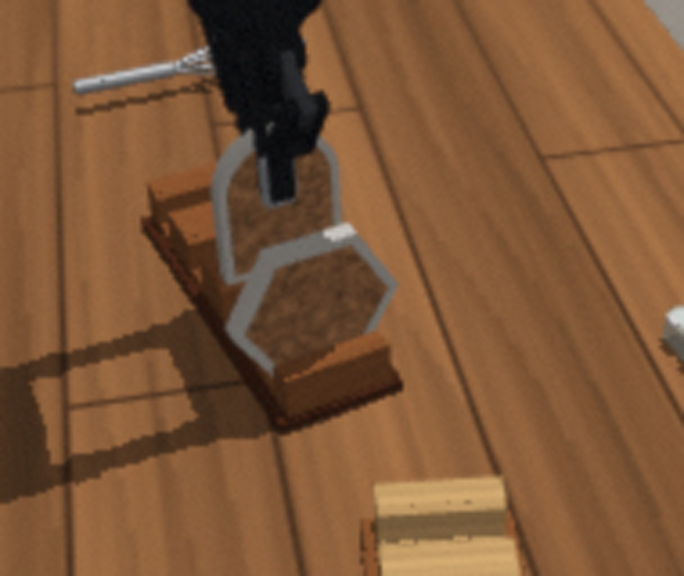

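The arch hangs upright over the second slot, its left foot corner at (230,282), clear of the placed hexagon.

Emit:
play_rows(
  commands=[
    [[-0.0015,-0.0008,0.02,0,0,0,1],[-0.0028,-0.0014,0.04,0,0,0,1],[-0.0028,-0.0014,0.055,0,0,0,1],[-0.0028,-0.0014,0.062,0,0,0,1],[-0.0028,-0.0014,0.062,0,0,0,1],[-0.0028,-0.0014,0.062,0,0,0,1],[-0.0028,-0.0014,0.062,0,0,0,1],[-0.0028,-0.0014,0.062,0,0,0,1]],
  ],
)

```text
time: 14.75
tool_pos: [0.5437, 0.1214, 0.0952]
tcp_rot: [3.109, 0.437, 0.001]
wrist_force: [0.9, -0.4, -2.4]
width: 0.138
grip_force: 36.1
```

```bash
python3 -c "
from h import *
go((*slot(-.03),.095,16))"
```

```text
[0.5437 0.1214 0.0953] sd [0. 0. 0.] F [-0.2 -0.2 -2.5] grip 11.8 36 t 15.2
(np.float64(0.54426912067451), np.float64(0.12166214912185043), 0.095, 16) [0.0011, -0.0001, 0.0005, 0.0006, -0.0002, 0.0] rows 0.0
```

Still hanging free at this height. I'll lower in small steps until it touches.

Emit:
play_rows(
  commands=[
    [[0,0,0.0015,0,0,0,1],[0,0,0.003,0,0,0,1],[0,0,0.003,0,0,0,1],[0,0,0.003,0,0,0,1]],
  ],
)

```text
time: 15.55
tool_pos: [0.5438, 0.1215, 0.094]
tcp_rot: [3.109, 0.437, 0.001]
wrist_force: [-2.3, -1.0, 2.9]
width: 0.135
grip_force: 36.7
```

Light contact (2.9 N against -2.5 N hanging). Releasing.

Emit:
play_rows(
  commands=[
    [[0,0,0,0,0,0,0.65],[0,0,0,0,0,0,0.4],[0,0,0,0,0,0,0.2],[0,0,0,0,0,0,0],[0,0,0,0,0,0,0],[0,0,0,0,0,0,0]],
  ],
)

```text
time: 16.15
tool_pos: [0.5436, 0.1215, 0.0934]
tcp_rot: [3.109, 0.437, 0.001]
wrist_force: [1.1, 0.1, -0.0]
width: 0.499
grip_force: 0.0
```

Emit:
play_rows(
  commands=[
    [[0,0,-0.03,0,0,0,0],[0,0,-0.1,0,0,0,0],[0,0,-0.17,0,0,0,0],[0,0,-0.235,0,0,0,0],[0,0,-0.235,0,0,0,0],[0,0,-0.235,0,0,0,0]],
  ],
)

```text
time: 16.75
tool_pos: [0.5444, 0.1218, 0.2361]
tcp_rot: [3.109, 0.437, 0.006]
wrist_force: [0.5, 0.3, -0.2]
width: 0.499
grip_force: 0.0
```

```bash
python3 -c "
from h import *
go((*OLD['sq'],.235,-7),(*OLD['sq'],.093,-7))"
```

```text
[0.5426 0.1215 0.2329] sd [0.0003 0.0001 0.0006] F [-0.1 -0.  -0.1] grip 41.9 0 t 17.1
(0.587, -0.2195, 0.235, -7) [-0.0856, 0.5667, -0.0023, 0.0007, 0.0006, 0.1278] rows 6.9
(0.587, -0.2195, 0.093, -7) [-0.0851, 0.5663, 0.2343, 0.0007, 0.0006, 0.1278] rows 7.4
```

Emit:
play_rows(
  commands=[
    [[-0.012,0.081,0,0,0,0.018,0],[-0.024,0.162,0,0,0,0.036,0],[-0.037,0.243,0,0,0,0.055,0],[-0.049,0.324,0,0,0,0.073,0],[-0.061,0.405,0,0,0,0.091,0],[-0.073,0.486,0,0,0,0.11,0],[-0.085,0.5665,-0.002,0,0,0.1278,0],[-0.085,0.5665,-0.002,0,0,0.1278,0]],
  ],
)

```text
time: 17.95
tool_pos: [0.5884, -0.2251, 0.236]
tcp_rot: [3.131, -0.201, 0.002]
wrist_force: [1.1, 1.4, 0.1]
width: 0.498
grip_force: 0.0
```

Emit:
play_rows(
  commands=[
    [[0,0,0,0,0,0,0],[0,0,0.06,0,0,0,0],[0,0,0.12,0,0,0,0],[0,0,0.18,0,0,0,0],[0,0,0.22,0,0,0,0],[0,0,0.236,0,0,0,0],[0,0,0.236,0,0,0,0],[0,0,0.236,0,0,0,0]],
  ],
)

```text
time: 18.75
tool_pos: [0.5893, -0.2189, 0.0959]
tcp_rot: [3.134, -0.19, 0.004]
wrist_force: [-0.6, -1.1, -0.0]
width: 0.503
grip_force: 0.0
```

```bash
python3 -c "
from h import *
go((*OLD['sq'],.094,-7))"
```

```text
[ 0.5894 -0.2196  0.0964] sd [0.0004 0.0001 0.0005] F [ 0.   0.1 -0.3] grip 42.3 0 t 19.1
(0.587, -0.2195, 0.094, -7) [-0.004, 0.0003, 0.004, 0.0007, -0.0012, 0.0001] rows 0.1
```

Emit:
play_rows(
  commands=[
    [[-0.002,0,0.002,0,0,0,0],[-0.002,0,0.002,0,0,0,0.4],[-0.002,0,0.002,0,0,0,0.7],[-0.002,0,0.002,0,0,0,1],[-0.002,0,0.002,0,0,0,1],[-0.002,0,0.002,0,0,0,1],[-0.002,0,-0.02,0,0,0,1],[-0.002,0,-0.06,0,0,0,1]],
  ],
)

```text
time: 19.95
tool_pos: [0.5848, -0.2181, 0.1286]
tcp_rot: [-3.135, 0.192, 0.008]
wrist_force: [0.3, -0.4, -3.0]
width: 0.136
grip_force: 38.0
```

Emit:
play_rows(
  commands=[
    [[0,0,-0.06,0,0,0,1],[0,0,-0.12,0,0,0,1],[0,0,-0.172,0,0,0,1],[0,0,-0.172,0,0,0,1],[0,0,-0.172,0,0,0,1]],
  ],
)

```text
time: 20.45
tool_pos: [0.5872, -0.219, 0.2349]
tcp_rot: [3.134, -0.192, 0.004]
wrist_force: [0.3, -0.4, -3.0]
width: 0.137
grip_force: 38.2
```

```bash
python3 -c "
from h import *
a=slot(.03);go((*a,.235,16))"
```

```text
[ 0.5859 -0.2185  0.2319] sd [0.0003 0.0001 0.0006] F [-0.3 -0.  -3. ] grip 11.4 38 t 20.9
(np.float64(0.52773087932549), np.float64(0.17933785087814957), 0.235, 16) [-0.1771, -0.6463, -0.0052, 0.0001, 0.0007, -0.1278] rows 8.0
```

Emit:
play_rows(
  commands=[
    [[-0.022,-0.08,-0.005,0,0,-0.016,1],[-0.044,-0.16,-0.005,0,0,-0.032,1],[-0.066,-0.242,-0.005,0,0,-0.048,1],[-0.088,-0.323,-0.005,0,0,-0.064,1],[-0.11,-0.404,-0.005,0,0,-0.08,1],[-0.132,-0.485,-0.005,0,0,-0.096,1],[-0.154,-0.566,-0.005,0,0,-0.112,1],[-0.1771,-0.6463,-0.005,0,0,-0.1278,1]],
  ],
)

```text
time: 21.65
tool_pos: [0.5285, 0.1783, 0.2361]
tcp_rot: [3.109, 0.44, 0.001]
wrist_force: [0.8, -0.5, -2.3]
width: 0.133
grip_force: 38.1
```

Emit:
play_rows(
  commands=[
    [[0,0,0,0,0,0,1],[0,0,0,0,0,0,1],[0,0,0,0,0,0,1]],
  ],
)

```text
time: 21.95
tool_pos: [0.5292, 0.1757, 0.2359]
tcp_rot: [3.109, 0.436, 0.0]
wrist_force: [-0.7, -0.4, -2.7]
width: 0.136
grip_force: 38.0
```

```bash
python3 -c "
from h import *
go((*slot(.03),.13,16))"
```

```text
[0.5295 0.1752 0.2361] sd [0.0001 0.0002 0.0001] F [-0.  -0.2 -2.9] grip 11.5 38 t 22.4
(np.float64(0.52773087932549), np.float64(0.17933785087814957), 0.13, 16) [-0.0009, -0.0078, 0.1768, 0.0007, -0.0001, -0.0006] rows 2.1
```

Emit:
play_rows(
  commands=[
    [[-0.0005,-0.004,0.05,0,0,0,1],[-0.0009,-0.0078,0.11,0,0,0,1],[-0.0009,-0.0078,0.15,0,0,0,1],[-0.0009,-0.0078,0.172,0,0,0,1],[-0.0009,-0.0078,0.172,0,0,0,1],[-0.0009,-0.0078,0.172,0,0,0,1],[-0.0009,-0.0078,0.172,0,0,0,1]],
  ],
)

```text
time: 23.05
tool_pos: [0.529, 0.1809, 0.1349]
tcp_rot: [3.11, 0.437, 0.007]
wrist_force: [0.0, -0.1, -2.8]
width: 0.135
grip_force: 37.9
```

```bash
python3 -c "
from h import *
go((*slot(.03),.096,16))"
```

```text
[0.5282 0.1808 0.1341] sd [0.0005 0.0001 0.0006] F [-0.1 -0.1 -2.8] grip 11.6 38 t 23.4
(np.float64(0.52773087932549), np.float64(0.17933785087814957), 0.096, 16) [-0.0016, 0.002, 0.0636, 0.0006, -0.0008, 0.0] rows 0.8
```

Emit:
play_rows(
  commands=[
    [[0,0.001,0.02,0,0,0,1],[-0.0005,0.002,0.04,0,0,0,1],[-0.0005,0.002,0.055,0,0,0,1],[-0.0005,0.002,0.061,0,0,0,1],[-0.0005,0.002,0.063,0,0,0,1],[-0.0005,0.002,0.064,0,0,0,1],[-0.0005,0.002,0.064,0,0,0,1],[-0.0005,0.002,0.064,0,0,0,1]],
  ],
)

```text
time: 24.25
tool_pos: [0.528, 0.1794, 0.0951]
tcp_rot: [3.109, 0.437, 0.003]
wrist_force: [-0.2, -0.3, -2.8]
width: 0.134
grip_force: 38.1
```

```bash
python3 -c "
from h import *
go((*slot(.03),.095,16))"
```

```text
[0.5277 0.1793 0.0949] sd [0.0001 0.     0.0002] F [ 0.1 -0.4 -2.7] grip 11.4 38 t 24.6
(np.float64(0.52773087932549), np.float64(0.17933785087814957), 0.095, 16) [-0.0, 0.0, -0.0002, 0.0006, -0.0003, 0.0] rows 0.0
```

Emit:
play_rows(
  commands=[
    [[0,0,0.001,0,0,0,1],[0,0,0.002,0,0,0,1],[0,0,0.002,0,0,0,1],[0,0,0.002,0,0,0,1]],
  ],
)

```text
time: 25.05
tool_pos: [0.5276, 0.1793, 0.0934]
tcp_rot: [3.109, 0.437, 0.001]
wrist_force: [0.6, -0.3, -2.5]
width: 0.13
grip_force: 38.2
```

Emit:
play_rows(
  commands=[
    [[0,0,0.001,0,0,0,1],[0,0,0.002,0,0,0,1],[0,0,0.002,0,0,0,1],[0,0,0.002,0,0,0,1]],
  ],
)

```text
time: 25.45
tool_pos: [0.5277, 0.1793, 0.0933]
tcp_rot: [3.109, 0.437, 0.001]
wrist_force: [-2.2, -0.3, 6.1]
width: 0.132
grip_force: 39.4
```

Contact with the floor. Releasing, then lifting.

Emit:
play_rows(
  commands=[
    [[0,0,-0.0008,0,0,0,1],[0,0,-0.0008,0,0,0,0.65],[0,0,-0.0008,0,0,0,0.4],[0,0,-0.0008,0,0,0,0.2],[0,0,-0.0008,0,0,0,0],[0,0,-0.0008,0,0,0,0],[0,0,-0.0008,0,0,0,0]],
  ],
)

```text
time: 26.15
tool_pos: [0.5276, 0.1793, 0.0926]
tcp_rot: [3.109, 0.437, 0.001]
wrist_force: [0.3, 0.4, 0.4]
width: 0.501
grip_force: 0.0
```

Emit:
play_rows(
  commands=[
    [[0,0,-0.03,0,0,0,0],[0,0,-0.1,0,0,0,0],[0,0,-0.17,0,0,0,0],[0,0,-0.235,0,0,0,0],[0,0,-0.235,0,0,0,0],[0,0,-0.235,0,0,0,0]],
  ],
)

```text
time: 26.75
tool_pos: [0.5283, 0.1798, 0.2353]
tcp_rot: [3.11, 0.437, 0.006]
wrist_force: [-0.5, -0.5, -0.9]
width: 0.498
grip_force: 0.0
```

```bash
python3 -c "
from h import *
go((*OLD['oct'],.235,-7),(*OLD['oct'],.094,-7))"
```

```text
[0.5266 0.1793 0.2321] sd [0.0003 0.0001 0.0006] F [-0.2 -0.1 -0.1] grip 42.4 0 t 27.1
(0.579, -0.279, 0.235, -7) [-0.1266, 0.7583, -0.0031, 0.0007, 0.0006, 0.1278] rows 9.2
(0.579, -0.279, 0.094, -7) [-0.126, 0.7578, 0.2319, 0.0007, 0.0006, 0.1278] rows 9.6
```

Emit:
play_rows(
  commands=[
    [[-0.013,0.0758,-0.001,0,0,0.02,0],[-0.025,0.1517,-0.003,0,0,0.04,0],[-0.038,0.2275,-0.003,0,0,0.06,0],[-0.051,0.3033,-0.003,0,0,0.08,0],[-0.063,0.379,-0.003,0,0,0.1,0],[-0.076,0.455,-0.003,0,0,0.1278,0],[-0.089,0.531,-0.003,0,0,0.1278,0],[-0.101,0.607,-0.003,0,0,0.1278,0]],
  ],
)

```text
time: 27.95
tool_pos: [0.5694, -0.1891, 0.2358]
tcp_rot: [3.134, -0.192, 0.001]
wrist_force: [1.4, 0.4, 0.1]
width: 0.498
grip_force: 0.0
```

```bash
python3 -c "
from h import *
go((*OLD['oct'],.235,-7),(*OLD['oct'],.094,-7))"
```

```text
[ 0.5695 -0.189   0.2356] sd [0.0003 0.0034 0.0002] F [ 0.4 -0.5 -0. ] grip 42.4 0 t 28.4
(0.579, -0.279, 0.235, -7) [0.0342, 0.1468, 0.0014, 0.0007, -0.0002, -0.0005] rows 1.8
(0.579, -0.279, 0.094, -7) [0.0341, 0.1463, 0.2364, 0.0007, -0.0002, -0.0005] rows 3.4
```

Emit:
play_rows(
  commands=[
    [[0.017,0.075,0,0,0,0,0],[0.0342,0.1468,0,0,0,0,0],[0.0342,0.1468,0,0,0,0,0],[0.0342,0.1468,0,0,0,0,0],[0.0342,0.1468,0.06,0,0,0,0],[0.0341,0.1465,0.12,0,0,0,0],[0.0341,0.1463,0.18,0,0,0,0],[0.0341,0.1463,0.2,0,0,0,0]],
  ],
)

```text
time: 29.15
tool_pos: [0.5764, -0.2733, 0.1117]
tcp_rot: [-3.134, 0.188, 0.01]
wrist_force: [0.1, 0.6, 0.4]
width: 0.501
grip_force: 0.0
```

```bash
python3 -c "
from h import *
go((*OLD['oct'],.095,-7))"
```

```text
[ 0.5797 -0.2763  0.1169] sd [0.0017 0.0015 0.0027] F [0.5 0.2 0.2] grip 42.3 0 t 29.6
(0.579, -0.279, 0.095, -7) [-0.0007, 0.0045, 0.0364, 0.0005, -0.0005, 0.0003] rows 0.4
```

Emit:
play_rows(
  commands=[
    [[0,0.003,0.02,0,0,0,0],[0,0.003,0.036,0,0,0,0],[0,0.003,0.036,0,0,0,0],[0,0.003,0.036,0,0,0,0],[0,0.003,0.036,0,0,0,0.4],[0,0.003,0.036,0,0,0,0.7],[0,0.003,0.036,0,0,0,1],[0,0.003,0.036,0,0,0,1]],
  ],
)

```text
time: 30.35
tool_pos: [0.5794, -0.2791, 0.095]
tcp_rot: [3.134, -0.192, 0.003]
wrist_force: [0.1, -0.4, -0.5]
width: 0.138
grip_force: 36.7
```

```bash
python3 -c "
from h import *
go((*OLD['oct'],.095,-7))"
```

```text
[ 0.5794 -0.2791  0.0951] sd [0. 0. 0.] F [0.5 0.1 1.5] grip 11.6 37 t 30.8
(0.579, -0.279, 0.095, -7) [-0.0007, -0.0001, 0.0001, 0.0006, -0.0006, 0.0] rows 0.0
```

Emit:
play_rows(
  commands=[
    [[0,0,0,0,0,0,1],[0,0,-0.02,0,0,0,1],[0,0,-0.08,0,0,0,1],[0,0,-0.15,0,0,0,1],[0,0,-0.22,0,0,0,1],[0,0,-0.235,0,0,0,1],[0,0,-0.235,0,0,0,1],[0,0,-0.235,0,0,0,1]],
  ],
)

```text
time: 31.55
tool_pos: [0.5777, -0.278, 0.2337]
tcp_rot: [3.136, -0.192, -0.003]
wrist_force: [0.4, 0.7, -3.4]
width: 0.139
grip_force: 36.4
```

```bash
python3 -c "
from h import *
a=slot(.09);go((*(slot(.09)+[0.01,-.04]),.235,16),(*a,.235,16))"
```

```text
[ 0.5779 -0.2781  0.2332] sd [0.0005 0.0003 0.0008] F [ 0.2  0.1 -2.8] grip 11.3 36 t 31.9
(np.float64(0.5211926379764701), np.float64(0.19701355263444867), 0.235, 16) [-0.1902, -0.7744, -0.0026, -0.0001, 0.0009, -0.1278] rows 9.6
(np.float64(0.5111926379764701), np.float64(0.23701355263444868), 0.235, 16) [-0.2149, -0.8386, -0.0025, -0.0001, 0.0009, -0.1278] rows 10.4
```

Emit:
play_rows(
  commands=[
    [[-0.021,-0.08,-0.003,0,0,-0.016,1],[-0.041,-0.16,-0.003,0,0,-0.032,1],[-0.061,-0.24,-0.003,0,0,-0.048,1],[-0.082,-0.32,-0.003,0,0,-0.064,1],[-0.102,-0.4,-0.003,0,0,-0.08,1],[-0.123,-0.48,-0.003,0,0,-0.096,1],[-0.143,-0.56,-0.003,0,0,-0.112,1],[-0.164,-0.64,-0.003,0,0,-0.1278,1]],
  ],
)

```text
time: 32.75
tool_pos: [0.5277, 0.1163, 0.2371]
tcp_rot: [3.109, 0.44, 0.003]
wrist_force: [1.1, -0.1, -2.3]
width: 0.135
grip_force: 36.5
```

```bash
python3 -c "
from h import *
go((*slot(.09),.235,16))"
```

```text
[0.5277 0.1165 0.2368] sd [0.0007 0.0036 0.0001] F [-0.2  0.8 -2.5] grip 11.6 37 t 33.1
(np.float64(0.5111926379764701), np.float64(0.23701355263444868), 0.235, 16) [0.0295, -0.2006, 0.0029, 0.0003, -0.0002, 0.0008] rows 2.4
```

Emit:
play_rows(
  commands=[
    [[0.01,-0.068,0,0,0,0,1],[0.02,-0.135,0,0,0,0,1],[0.0295,-0.2006,0,0,0,0,1],[0.0295,-0.2006,0,0,0,0,1],[0.0295,-0.2006,0,0,0,0,1],[0.0295,-0.2006,0,0,0,0,1]],
  ],
)

```text
time: 33.75
tool_pos: [0.5123, 0.2335, 0.2364]
tcp_rot: [3.109, 0.434, 0.0]
wrist_force: [0.7, -0.3, -2.5]
width: 0.138
grip_force: 36.7
```

```bash
python3 -c "
from h import *
go((*slot(.09),.13,16))"
```

```text
[0.5122 0.2339 0.2365] sd [0.0001 0.0004 0.0001] F [ 0.2  0.  -2.4] grip 11.6 37 t 34.1
(np.float64(0.5111926379764701), np.float64(0.23701355263444868), 0.13, 16) [-0.0003, -0.0058, 0.1775, 0.0007, -0.0001, -0.0005] rows 2.1
```

Emit:
play_rows(
  commands=[
    [[0,-0.003,0.05,0,0,0,1],[-0.0003,-0.0055,0.11,0,0,0,1],[-0.0003,-0.0055,0.15,0,0,0,1],[-0.0003,-0.0055,0.172,0,0,0,1],[-0.0003,-0.0055,0.172,0,0,0,1],[-0.0003,-0.0055,0.172,0,0,0,1],[-0.0003,-0.0055,0.172,0,0,0,1]],
  ],
)

```text
time: 34.85
tool_pos: [0.5125, 0.2386, 0.1354]
tcp_rot: [3.11, 0.437, 0.007]
wrist_force: [0.7, 0.0, -2.7]
width: 0.138
grip_force: 36.7
```

```bash
python3 -c "
from h import *
go((*slot(.09),.096,16))"
```

```text
[0.5117 0.2383 0.1345] sd [0.0005 0.0002 0.0006] F [ 0.1  0.  -2.7] grip 11.5 37 t 35.2
(np.float64(0.5111926379764701), np.float64(0.23701355263444868), 0.096, 16) [-0.0015, 0.0017, 0.0642, 0.0005, -0.0008, 0.0] rows 0.8
```

Emit:
play_rows(
  commands=[
    [[0,0.001,0.02,0,0,0,1],[-0.0004,0.0017,0.04,0,0,0,1],[-0.0004,0.0017,0.055,0,0,0,1],[-0.0004,0.0017,0.061,0,0,0,1],[-0.0004,0.0017,0.064,0,0,0,1],[-0.0004,0.0017,0.064,0,0,0,1],[-0.0004,0.0017,0.064,0,0,0,1],[-0.0004,0.0017,0.064,0,0,0,1]],
  ],
)

```text
time: 36.05
tool_pos: [0.5099, 0.2364, 0.0951]
tcp_rot: [3.108, 0.437, -0.004]
wrist_force: [-4.4, -1.8, 4.4]
width: 0.134
grip_force: 37.9
```

Emit:
play_rows(
  commands=[
    [[0,0,0.001,0,0,0,1],[0,0,0.002,0,0,0,1],[0,0,0.002,0,0,0,1],[0,0,0.002,0,0,0,1],[0,0,0.002,0,0,0,1]],
  ],
)

```text
time: 36.55
tool_pos: [0.51, 0.2364, 0.0951]
tcp_rot: [3.108, 0.437, -0.004]
wrist_force: [-6.3, -3.2, 12.3]
width: 0.135
grip_force: 39.0
```

Contact at the same height as the pick (0.095), so it is seated. Unload and release.

Emit:
play_rows(
  commands=[
    [[0,0,-0.002,0,0,0,1],[0,0,-0.002,0,0,0,0.65],[0,0,-0.002,0,0,0,0.4],[0,0,-0.002,0,0,0,0.2],[0,0,-0.002,0,0,0,0],[0,0,-0.002,0,0,0,0],[0,0,-0.002,0,0,0,0]],
  ],
)

```text
time: 37.25
tool_pos: [0.5111, 0.2369, 0.0949]
tcp_rot: [3.109, 0.437, 0.001]
wrist_force: [-0.1, -0.4, 0.4]
width: 0.501
grip_force: 0.0
```

Emit:
play_rows(
  commands=[
    [[0,0,-0.03,0,0,0,0],[0,0,-0.1,0,0,0,0],[0,0,-0.17,0,0,0,0],[0,0,-0.235,0,0,0,0],[-0.04,0.067,-0.235,0,0,0,0],[-0.08,0.134,-0.235,0,0,0,0],[-0.12,0.2,-0.235,0,0,0,0],[-0.12,0.27,-0.235,0,0,0,0]],
  ],
)

```text
time: 38.05
tool_pos: [0.4838, 0.0602, 0.236]
tcp_rot: [3.109, 0.439, -0.001]
wrist_force: [-0.2, 0.0, -1.0]
width: 0.503
grip_force: 0.0
```

Emit:
play_rows(
  commands=[
    [[0,0.07,0,0,0,0,0],[0,0.14,0,0,0,0,0],[0,0.21,0,0,0,0,0],[0,0.28,0,0,0,0,0],[0,0.35,0,0,0,0,0],[0,0.42,0,0,0,0,0],[0,0.42,0,0,0,0,0]],
  ],
)

```text
time: 38.75
tool_pos: [0.5569, -0.1854, 0.2367]
tcp_rot: [3.108, 0.43, 0.002]
wrist_force: [-1.3, 0.5, 0.6]
width: 0.499
grip_force: 0.0
```

```bash
python3 -c "
from h import *
t=bot.read_camera('top')[180:280,110:260];s=bot.read_camera('side')[110:230,170:290]
o=np.zeros((400,800,3),np.uint8);o[:266,:400]=cv2.resize(t,(400,266),interpolation=cv2.INTER_CUBIC);o[:,400:]=cv2.resize(s,(400,400),interpolation=cv2.INTER_CUBIC)
cv2.imwrite('pics/end.png',o);print(bot.read_state()['tool_pos'])"
```

```text
[ 0.55564585 -0.18150528  0.23630035]
```

View pics/end.png

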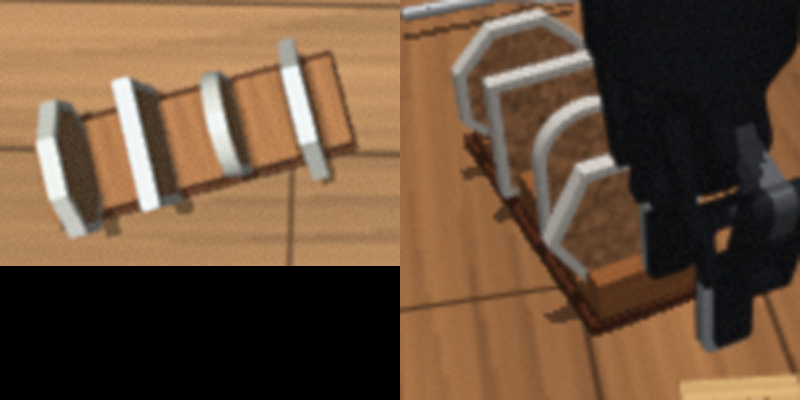

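All four stand upright and centred in the new rack. In the top view, from left to right, they are the octagon (65,170), square (137,145), arch (222,125) and hexagon (303,110). The gripper touches nothing, so I'm handing in.

```bash
python3 -c "
from workcell import bot
print(bot.finish_job())"
```

```text
the job is handed in; nothing more can be done
None
```

I moved all four coasters to the new rack in reverse order (left to right: octagon, square, arch, hexagon); in the last picture they stood upright and about centred, and I handed the job in at about 39 s.

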